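Find the flat display plinth with a straightedge

ROBOT

A 7-joint arm with a two-finger parallel gripper is mounted at the origin on the work surface. World frame = base frame: x ahead of the robot, y to its left, z up, the work surface at z = 0. Lengths are in m, angles in rad, forces in N, time in s.
With the tool pointing down it reaches from about 0.35 to 0.9 m from the base axis. Payload 7.2 kg.
Tool frame: the origin (TCP) lies between the finger pads, 19 mm behind the fingertips; this is the grasp point; z points along the fingers, y is the line along which they close (so a half turn about z gives the same grasp; the last joint's range is limited). The gripper opens to 85 mm and grips with 20 to 120 N. Pads are 22 mm wide; open, the fingers measure 114 mm over their backs; the gripper's body (76 mm by 85 mm) begins 54 mm behind the grasp point. The pads swing forward as they close: fully open they stand 13 mm farther back than shut.
Start: joints at [-1.278, 0.411, -0.013, 1.596, 0.006, 1.134, -0.082], TCP at [0.221, 0.585, 0.25] pointing down, gripper open.
Joint ranges: [-2.95, 2.95], [-0.29, 1.99], [-1.47, 1.44], [0.14, 2.54], [-1.03, 4.17], [0.13, 1.85], [-2.86, 2.86]. Speed limits (rad/s): [2.39, 2.39, 3.01, 3.01, 3.14, 3.14, 3.14].

INTERFACE

Orientations are given as [roll, pitch, yaw] about the fixed x, y, z axes, in that order (R = Rz(yaw) Ry(pitch) Rx(roll)).
In Python, from rig import r gives the robot as it stands. Calls block until the motion is done:
- r.goto(position, orientation): joint-space move of the TCP to a pose.
- r.servo_line(position, v=0.15, rotation=None, force_limit=None): straight line of the TCP; rotation=None keeps the orientation; v is the mean speed in m/s. With force_limit (N) it stops when the force on the tool has changed by that much, and returns True; else False.
- r.set_joints(angles): joint-space move.
- r.open_gripper() and r.clamp(effort=None): open the fingers fully, or close them until they stop; effort is the grip in N (None keeps the last).
- r.sleep(seconds).
- r.inverse_kinematics(position, orientation): joint angles nearest the present ones, or None.
- r.sense(): the state.
- r.grab_frame(name): name is "side" or "top"; returns the picture (420x560x3 uint8, red, green, blue); there is no depth.
- r.calibration(name): a dict with "intrinsics" (3x3 intrinsics, pixels), "pose" (4x4, takes a point from camera to world coordinates). Camera axes: x right, y up, looking along -z (the intrinsics and any distortion apply to the point x, -y, -z); pixel columns grow to the right and rows downward; lengths in m; the calibration is good to about 2 mm. A picture is of the moment at which its call begins. calibration takes no time and is no camera call.
A pose or a line that the arm cannot do raises r.Unreachable and nothing moves.
- r.finish_job(): hands the job in; it is judged then, once.
Trained networks look in the newest picture that a camera, given by its name, has taken for a name from the list of things; names that differ only in an ending like _2 or _b are one class to them, and where a whole thing is asked for, a point or a joint stands for the part that bears it (a point fixed in the world has none). Each returns a list of dicts, best first, with "confidence" (0 to 1); they miss things now and then, are a little off and sometimes report something else, mostly with a low value. They report only what shows in the picture. A call takes as long as a camera call. They do not tell look-alikes from the thing itself.
- r.recognise(query, camera): "rect" ([left, top, right, bottom] as shares, 0 to 1, of the picture: columns of its width, rows of its height, round what is visible of it).
- r.masks_of(query, camera): "mask" (420x560 bool, what is visible of it) and "rect" ([left, top, right, bottom] as shares, 0 to 1, of the picture: columns of its width, rows of its height, round what is visible of it).
- r.tip_of(query, camera): "at" ([column, row] as shares, 0 to 1, of the picture: columns of its width, rows of its height: a listed point, or the origin of a listed thing).
The state is a dict: "clock": time; "q": joint angles; "joint_vel": joint speeds; "joint_efforts": joint torques, N m; "eef_pos": TCP position; "tool_rot": TCP orientation; "wrist_force": force on the tool from outside, world axes, zero at the start; "ft_torque": the same for the moment, N m; "opening": finger opening in m; "grasp_force": force on a finger pad.
Only numpy, scipy, OpenCV 4.12 (cv2) and the standard library are available. Lean on these libraries where they do the work, as an engineer would, in place of code of your own. Each camera call takes 0.05 s, during which the arm holds its last target. There are 200 camera calls.

TASK

One of the two round marble-topped plinths has a crowned top, the other is flat. Pick up the steel straightedge, lay it across the middle of a plinth and, with closed fingers from above, press down for a moment close to its rounded end and then close to its square end: if it rocks, move it to the other plinth and press the rounded end and then the square end again. Leave the straightedge lying across the middle of the flat plinth, where it does not rock, and do not disturb anything else on the counter.

Things in the scene. Friction and masses are not known exactly. Their poses are not given: they have to be found in the camera images.
- straightedge: steel bar 160 long (x axis), 16 wide (y), 18 high (z), about 0.3 kg, loose, at first flat on the counter, nearer the robot than the plinths. Origin: centre of its underside. The -x end is half round in plan with a dark 9 mm hanging hole; the +x end is square. On the flat plinth it lies level, origin 30 above the counter, and does not tilt when an end is pressed
- plinth_1: round display plinth, fixed, 190 across: dark wood 24 high, covered by a marble disc. Either plinth_1 or plinth_2 (nothing but the test tells which) is flat, its face 30 above the counter; the other is crowned: 30 high at the rim, rising evenly to 34 at the middle, so that the bar laid on it tilts about 0.04 rad towards the end that is pressed. Origin: centre of the underside
- plinth_2: the second plinth, same size and look as plinth_1, with the flat or the crowned top (see there), 0.32 to 0.43 m from it, one on the robot's left and one on its right. On the crowned top the bar, once let go, may settle almost level, its origin about 34 high. Origin: centre of the underside
- ring_box: bystander: small closed ring box, 50 x 50 x 38 (mm); to be left alone. Origin: centre of its underside
- loupe: bystander: black eye loupe, a cylinder 30 across and 26 high, between the plinths (mm); to be left alone. Origin: centre of its underside
- gem_box: bystander: white flat gem box, 60 x 85 x 18 (mm); to be left alone. Origin: centre of its underside
- dish: bystander: round clear dish of rings, 80 across, 14 high (mm); to be left alone. Origin: centre of its underside
- screwdriver: bystander: small screwdriver lying flat, 130 long (mm); to be left alone. Origin: on its axis
- tweezers: bystander: steel tweezers lying flat, about 110 long, 7 high (mm); to be left alone. Origin: centre of its underside
- bottle: bystander: amber bottle, 40 across, 90 high (mm); to be left alone. Origin: centre of its underside
- ring_cone: bystander: cream ring cone, 40 across, 60 high (mm); to be left alone. Origin: centre of its underside
Things that resemble listed ones, but are neither listed nor needed, are in the scene too. Leave any purple look-alike of the plinth_2 alone.

How it is judged:
By the outcome, as a careful person would: the job done as asked, in the order asked, and still so for the second after the job is handed in, with the robot touching nothing.
It also fails if it takes over 67 s, if anything falls off the work surface, if the arm or the gripper's body presses on something with over 40 N, if the wrist force passes 120 N, or if a joint passes its speed limit or range.

## Working session

There is one attempt and no reset: what is moved stays moved. The work goes in short steps, each a Python script; the robot and the scene stay as the last script left them, time stands still between calls to the robot, and variables do not carry over. Pictures are saved under pics/ and viewed, at most 10 in all, crops included, and the job is handed in when it is done.

```bash
ls; mkdir -p pics; cat > h.py <<'E'
import numpy as np, cv2
from rig import r
def cal(n):
    c=r.calibration(n); return np.array(c["intrinsics"]),np.array(c["pose"]),c
def ray(n,uv):
    K,T,_=cal(n); d=np.linalg.inv(K)@np.array([uv[0],uv[1],1.]); d=np.array([d[0],-d[1],-d[2]])
    return T[:3,3],T[:3,:3]@d
def onz(n,uv,z):
    o,d=ray(n,uv); return o+d*(z-o[2])/d[2]
def proj(n,p):
    K,T,_=cal(n); c=T[:3,:3].T@(np.array(p)-T[:3,3]); q=K@np.array([c[0],-c[1],-c[2]]); return q[:2]/q[2]
def tri(a,b):  # [(name,uv)]x2
    A=np.zeros((3,3));B=np.zeros(3)
    for n,uv in (a,b):
        o,d=ray(n,uv); d=d/np.linalg.norm(d); P=np.eye(3)-np.outer(d,d); A+=P;B+=P@o
    return np.linalg.solve(A,B)
def save(im,name): cv2.imwrite("pics/"+name,im[:,:,::-1])
E
python3 - <<'E'
from h import *
for n in("top","side"):
    im=r.grab_frame(n); save(im,n+"0.png"); print(n,r.calibration(n))
    for q in("straightedge","plinth_1","loupe"):
        for d in r.masks_of(q,n):
            m=d["mask"]; ys,xs=np.nonzero(m); print(q,round(d["confidence"],2),(np.array(d["rect"])*[560,420,560,420]).round(1),m.sum(),xs.mean().round(1),ys.mean().round(1))
print(r.sense())
E
```

```text
pics
top {'intrinsics': array([[521.03670317,   0.        , 289.24336566],
       [  0.        , 521.03670317, 206.41345808],
       [  0.        ,   0.        ,   1.        ]]), 'pose': array([[ 0.02433963,  0.98705682, -0.15851314,  0.25108183],
       [-0.99967473,  0.02523919,  0.00366405,  0.03413774],
       [ 0.00761737,  0.1583724 ,  0.98735007,  1.37517849],
       [ 0.        ,  0.        ,  0.        ,  1.        ]])}
straightedge 0.79 [300.5 182.3 314.5 237.2] 366 307.5 213.1
plinth_1 0.69 [213.  181.5 248.  192.6] 49 236.9 185.1
plinth_1 0.56 [130.9 271.4 208.2 354.7] 4525 168.4 312.7
plinth_1 0.53 [339.1 166.6 380.3 191.2] 94 358.3 184.5
loupe 0.66 [293.1 152.3 304.8 166.2] 132 299.0 158.4
side {'intrinsics': array([[481.91683123,   0.        , 266.39162798],
       [  0.        , 481.91683123, 206.78787386],
       [  0.        ,   0.        ,   1.        ]]), 'pose': array([[ 0.88595119,  0.28276746, -0.36760447,  0.09215918],
       [-0.46371179,  0.52664815, -0.71246972, -0.76795403],
       [-0.00786504,  0.80167593,  0.59770716,  0.70929261],
       [ 0.        , 
[... 326 characters left out ...]
clock': 0.4, 'q': array([-1.27819958,  0.41124982, -0.01271675,  1.59627695,  0.0056278 ,
        1.13427958, -0.08220585]), 'joint_vel': array([-0.00133288, -0.00099861, -0.00108493,  0.00086843,  0.00035867,
       -0.00121224,  0.0016998 ]), 'joint_efforts': array([-1.07706648e-03, -5.99775124e+01,  6.80306163e-01, -2.99357861e+01,
        1.38822984e-02,  4.33713591e-03, -2.36502137e-05]), 'eef_pos': array([0.22063654, 0.58472195, 0.24987243]), 'tool_rot': array([-3.14141654e+00,  3.07433991e-05,  2.78082690e+00]), 'wrist_force': array([-0.51269035,  0.0837783 ,  0.08077145]), 'ft_torque': array([-0.00906104, -0.02395971,  0.00836507]), 'grasp_force': 0.0, 'opening': 0.08573315072618376}
```

View pics/top0.png

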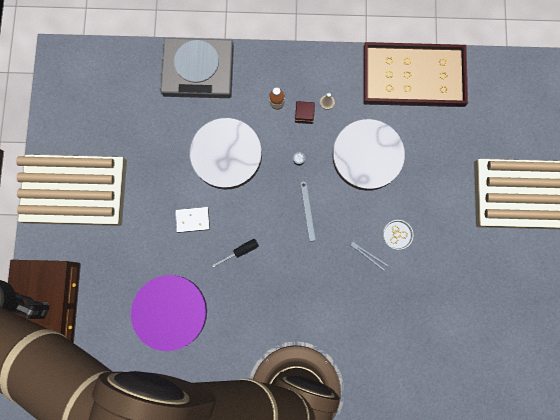

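View pics/side0.png

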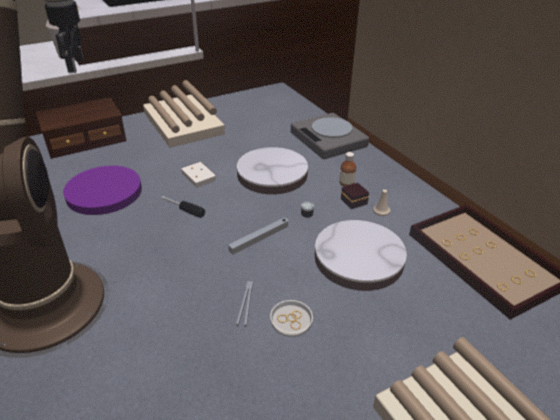

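The top view shows the straightedge from its hole end at about (304,183) to its square end at (312,240). The marble plinths are at (226,153) and (369,154), and the purple look-alike at (169,313) is to be left alone. The side view agrees: bar hole end at (286,221), square end at (231,248), plinths at (272,168) and (360,252).

```bash
cat >> h.py <<'E'
def blob(im,seed,lo,sat=None):
    hsv=cv2.cvtColor(im,cv2.COLOR_RGB2HSV); g=im.min(2)
    m=(g>lo).astype(np.uint8)
    m=cv2.morphologyEx(m,cv2.MORPH_CLOSE,np.ones((3,3),np.uint8))
    n,l,s,c=cv2.connectedComponentsWithStats(m,connectivity=4)
    k=l[seed[1]-3:seed[1]+4,seed[0]-3:seed[0]+4]; k=k[k>0]; k=np.bincount(k).argmax()
    return (l==k)
def ell(m):
    c=cv2.findContours(m.astype(np.uint8),0,1)[0]; c=max(c,key=len); return cv2.fitEllipse(cv2.convexHull(c))
def barends(m):
    """rounded/square ends unspecific: extreme pts on the axis"""
    ys,xs=np.nonzero(m); p=np.c_[xs,ys].astype(float); c=p.mean(0); d=np.linalg.svd(p-c,full_matrices=False)[2][0]
    t=(p-c)@d; return c,c+d*(t.min()-.5),c+d*(t.max()+.5)
E
python3 - <<'E'
from h import *
I={n:r.grab_frame(n) for n in("top","side")}
E={}
for n,ss in(("top",((226,153),(369,154))),("side",((272,168),(360,252)))):
    for i,s in enumerate(ss):
        m=blob(I[n],s,140); e=ell(m); E[n,i]=e; print(n,i,m.sum(),np.round(e[0],1),np.round(e[1],1), onz(n,e[0],.03).round(4))
for i in(0,1): print("tri",tri(("top",E["top",i][0]),("side",E["side",i][0])).round(4))
B={}
out=[]
for n in("top","side"):
    d=r.masks_of("straightedge",n)
    for x in d: print(n,x["confidence"],x["mask"].sum(),np.round(np.array(x["rect"])*[560,420,560,420],1))
    m=d[0]["mask"]; B[n]=barends(m); print(np.round(B[n],1),[onz(n,p,.009).round(4) for p in B[n]])
    c=B[n][0].astype(int); cr=I[n][c[1]-45:c[1]+45,c[0]-45:c[0]+45].copy()
    cr=cv2.resize(cr,(400,400),interpolation=cv2.INTER_CUBIC)
    cs,_=cv2.findContours(cv2.resize(m[c[1]-45:c[1]+45,c[0]-45:c[0]+45].astype(np.uint8),(400,400),interpolation=0),0,1); 
    cv2.drawContours(cr,cs,-1,(255,0,0),1)
    out.append(cr)
save(np.hstack(out),"crop1.png")
E
```

```text
top 0 3951 [224.9 152. ] [69.5 72.2] [0.6091 0.2035 0.03  ]
top 1 3935 [368.6 153.2] [69.  72.5] [ 0.6158 -0.1784  0.03  ]
side 0 2155 [271.9 165.6] [38.1 71.5] [0.6082 0.1975 0.03  ]
side 1 4353 [360.4 249.7] [59.7 92.3] [ 0.614  -0.1856  0.03  ]
tri [0.6109 0.2039 0.0256]
tri [ 0.6183 -0.1798  0.0234]
top 0.9 380 [300.2 183.8 315.  237.7]
top 0.59 403 [297.  100.1 315.2 123.6]
[[307.4 211. ]
 [302.8 181.4]
 [311.9 240.7]] [array([ 0.4593, -0.0193,  0.009 ]), array([ 0.5392, -0.0057,  0.009 ]), array([ 0.3807, -0.0327,  0.009 ])]
side 0.96 684 [229.5 216.6 285.7 254.1]
side 0.37 55 [234.3 280.3 253.3 326.7]
side 0.21 215 [299.2 200.8 314.7 214.9]
[[257.9 235.2]
 [288.6 220.2]
 [228.3 249.7]] [array([ 0.4562, -0.0192,  0.009 ]), array([ 0.5444, -0.0043,  0.009 ]), array([ 0.3775, -0.0324,  0.009 ])]
```

View pics/crop1.png

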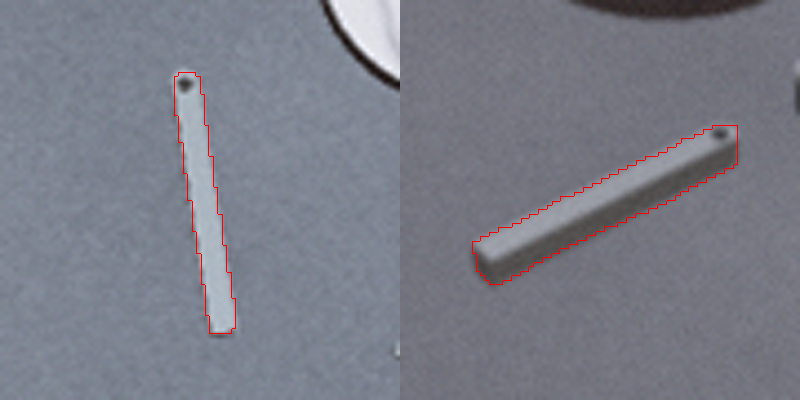

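The crop shows the dark hole at the far end (about pixel (303,184) in the top view) and the square end near the robot. It is the only steel bar in the scene, so it is the straightedge. Next step: pick it up.

```bash
cat >> h.py <<'E'
P=[np.array([.610,.203]),np.array([.617,-.179])]
def ori(yaw): return [np.pi,0,yaw]
def st(tag=""):
    s=r.sense(); print(tag,"t",round(s["clock"],2),s["eef_pos"].round(4),"F",s["wrist_force"].round(1),"open",round(s["opening"],4),"g",round(s["grasp_force"],1))
def bestyaw(p,yaw):
    c=[]
    for y in(yaw,yaw+np.pi,yaw-np.pi):
        q=r.inverse_kinematics(p,ori(y))
        if q is not None: c.append((np.abs(np.array(q)-r.sense()["q"]).max(),y))
    return min(c)[1]
E
python3 - <<'E'
from h import *
c=[.458,-.0192]; a=np.arctan2(.0275,.162)
y=bestyaw([*c,.12],a); print(a,y, r.inverse_kinematics([*c,.12],ori(y)).round(2))
for p in P: print([ (r.inverse_kinematics([*(p+[d,0]),.12],ori(y-a))).round(2) for d in(-.065,0,.065)])
r.goto([*c,.14],ori(y)); st("above")
print(r.servo_line([*c,.024],v=.15,force_limit=12)); st("down")
r.clamp(40); st("grip")
r.servo_line([*c,.14],v=.2); st("up")
save(r.grab_frame("side"),"side1.png")
E
```

```text
0.16815016915153724 0.16815016915153724 [-0.77  0.41  0.88  2.16 -0.46  0.76 -0.98]
[array([-0.88,  0.54,  0.61,  1.86, -0.4 ,  0.86, -1.65]), array([-0.81,  0.64,  0.61,  1.71, -0.44,  0.94, -1.6 ]), array([-0.75,  0.74,  0.64,  1.53, -0.49,  1.03, -1.56])]
[array([-0.47,  0.71,  1.04,  1.88, -0.73,  0.99, -0.67]), array([-0.33,  0.71,  0.82,  1.72, -0.61,  0.99, -0.85]), array([-0.31,  0.81,  0.83,  1.54, -0.65,  1.09, -0.89])]
above t 2.94 [ 0.4584 -0.0183  0.14  ] F [-0.7  0.1  0.5] open 0.0856 g 0.0
False
down t 3.87 [ 0.4584 -0.0193  0.0245] F [-0.   0.  -0.1] open 0.0852 g 0.0
grip t 4.51 [ 0.4583 -0.0193  0.0244] F [-0.3 -0.3  5.2] open 0.0146 g 39.2
up t 5.24 [ 0.4573 -0.0187  0.1392] F [ 0.4 -0.2 -3.6] open 0.0148 g 39.2
```

```bash
cat >> h.py <<'E'
def place(p,yaw=0.):
    r.goto([*p,.12],ori(yaw)); r.servo_line([*p,.075],v=.1)
    f=r.servo_line([*p,.052],v=.03,force_limit=5); st(f"placed {f}")
    r.open_gripper(); r.servo_line([*p,.12],v=.15); r.clamp(40); st("released")
def press(p,tag,yaw=0.):
    """press down at p with closed fingertips, in two stages"""
    r.goto([*p,.10],ori(yaw)); r.servo_line([*p,.082],v=.08)
    f=r.servo_line([*p,.060],v=.03,force_limit=2); st(f"{tag} touch {f}")
    f=r.servo_line([*p,.058],v=.02,force_limit=10); st(f"{tag} press {f}"); r.sleep(.3); st(tag+" hold")
    im=r.grab_frame("side"); save(im,tag+".png")
    r.servo_line([*p,.09],v=.1)
E
python3 - <<'E'
from h import *
place(P[0])
im=r.grab_frame("side"); save(im,"side2.png")
i2=r.grab_frame("top")
for n in("side","top"):
    for d in r.masks_of("straightedge",n)[:2]:
        b=barends(d["mask"]); print(n,round(d["confidence"],2),d["mask"].sum(),[onz(n,x,.042).round(4) for x in b])
save(np.hstack([cv2.resize(im[110:230,200:360],(400,300)),cv2.resize(i2[90:210,150:310],(400,300))]),"crop2.png")
E
```

```text
placed True t 7.6 [0.6097 0.2031 0.0545] F [-1.5  0.2  5.4] open 0.0149 g 40.4
released t 9.64 [0.61  0.203 0.12 ] F [-0.  -0.4 -0.8] open -0.0003 g 0.0
side 0.92 591 [array([0.6078, 0.2017, 0.042 ]), array([0.6949, 0.2002, 0.042 ]), array([0.5243, 0.2032, 0.042 ])]
top 0.77 256 [array([0.5725, 0.2042, 0.042 ]), array([0.6239, 0.2031, 0.042 ]), array([0.5287, 0.2051, 0.042 ])]
```

View pics/crop2.png

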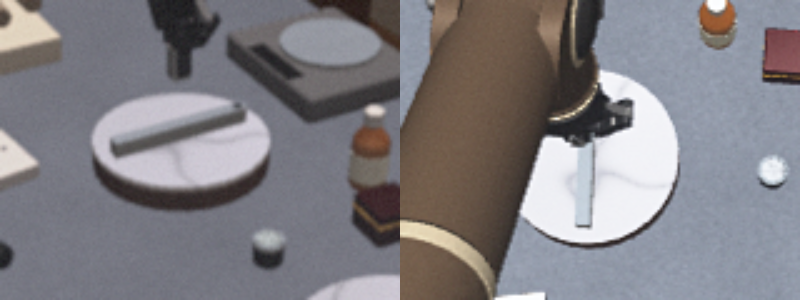

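The side crop shows the bar lying across the middle of the left plinth, with the hole (rounded) end on the far side. Now pressing the rounded end, then the square end.

```bash
python3 - <<'E'
from h import *
press(P[0]+[.066,0],"L_round"); press(P[0]+[-.066,0],"L_square")
a=cv2.imread("pics/L_round.png")[120:200,220:320];b=cv2.imread("pics/L_square.png")[120:200,220:320]
cv2.imwrite("pics/crop3.png",np.hstack([cv2.resize(x,(400,320),interpolation=cv2.INTER_CUBIC) for x in(a,b)]))
E
```

```text
L_round touch True t 11.14 [0.676  0.203  0.0669] F [-2.6  0.6  7.2] open -0.0002 g 3.8
L_round press True t 11.35 [0.676  0.203  0.0669] F [-0.9 -1.   6.4] open 0.0 g 2.9
L_round hold t 11.65 [0.676  0.203  0.0669] F [-1.   0.1  5.9] open -0.0003 g 2.9
L_square touch True t 13.59 [0.544  0.2031 0.0668] F [-2.5 -0.1  8.5] open 0.0004 g 4.4
L_square press True t 13.8 [0.544  0.2031 0.0669] F [-1.6 -0.7  7.6] open 0.0001 g 3.8
L_square hold t 14.1 [0.544  0.2031 0.0668] F [-0.8 -0.9  7.3] open 0.0 g 3.5
```

View pics/crop3.png

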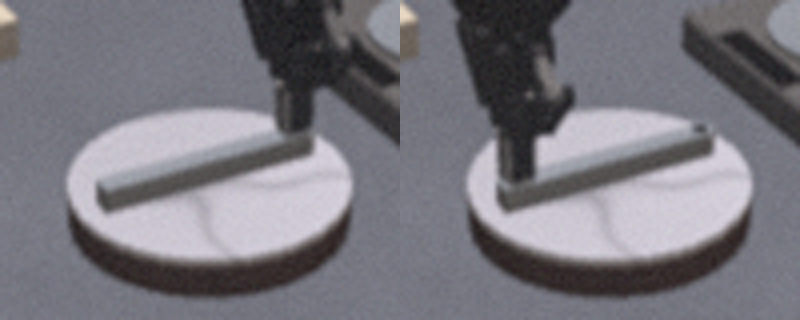

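```bash
python3 - <<'E'
from h import *
A=cv2.imread("pics/L_round.png",0);B=cv2.imread("pics/L_square.png",0);C=cv2.imread("pics/side2.png",0)
def edge(I,p0,p1):  # mean row of steepest change marble/bar lower edge along the vertical profile
    v=[]
    for t in np.linspace(0,1,9):
        x,y=np.array(p0)*(1-t)+np.array(p1)*t; rows=np.arange(y-4,y+4.01,.25)
        s=cv2.remap(cv2.GaussianBlur(I,(0,0),.8),np.full((1,len(rows)),x,np.float32),rows[None].astype(np.float32),1)[0].astype(float)
        g=np.clip(np.gradient(s),0,None)**2; v.append((g*(rows-y)).sum()/g.sum())
    return np.mean(v)
off=np.array([-0.0,0])
# lower side edge of the bar: world points y=.203-.008,z=.030
for nm,xs in(("square end",(.535,.56)),("mid",(.595,.625)),("round end",(.655,.68))):
    p=[proj("side",[x,.195,.030]) for x in xs]; print(nm,np.round(p,1).tolist(),[round(edge(I,*p),2) for I in(C,A,B)])
q=[proj("side",[.53,.203,z]) for z in(.0477,.0545)];print("px for 6.8mm",np.round(q[0]-q[1],2)); st()
E
```

```text
square end [[247.6, 173.1], [256.2, 170.6]] [np.float64(-0.45), np.float64(-0.45), np.float64(-0.45)]
mid [[268.0, 167.3], [277.9, 164.4]] [np.float64(-0.28), np.float64(-0.26), np.float64(-0.28)]
round end [[287.7, 161.6], [295.7, 159.3]] [np.float64(-0.53), np.float64(-0.53), np.float64(-0.53)]
px for 6.8mm [0.09 2.24]
 t 14.53 [0.5442 0.2033 0.0903] F [-0.6  0.5  0. ] open -0.0001 g 0.0
```

The bar's lower edge did not move (under 0.05 px, where rocking would shift it about 2 px). Both pressed ends stood at tip height 0.0479 m, so this plinth is flat. The bar is already centred on it, so I'll retreat and hand in.

```bash
python3 - <<'E'
from h import *
r.servo_line([.544,.203,.2],v=.15); r.sleep(.3); im=r.grab_frame("side")
d=r.masks_of("straightedge","side")[0]; print([onz("side",x,.039).round(3) for x in barends(d["mask"])]); st()
print(r.finish_job())
E
```

```text
[array([0.611, 0.205, 0.039]), array([0.696, 0.205, 0.039]), array([0.529, 0.205, 0.039])]
 t 15.82 [0.5439 0.2029 0.1997] F [0.  0.6 0.5] open 0.0002 g 0.0
the job is handed in; nothing more can be done
None
```

The straightedge is lying across the middle of the robot's left plinth, which proved flat: it did not rock when I pressed its rounded end and then its square end. I handed the job in at about 16 s.

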